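Spread a snap ring over a spring-loaded axle stub and hold it at its groove

ROBOT

A 7-joint arm with a two-finger parallel gripper is mounted at the origin on the work surface. World frame = base frame: x ahead of the robot, y to its left, z up, the work surface at z = 0. Lengths are in m, angles in rad, forces in N, time in s.
With the tool pointing down it reaches from about 0.35 to 0.775 m from the base axis. Payload 3.1 kg.
Tool frame: the origin (TCP) lies on the centre line of the jaws, within the pads' length; the fingertips stand 22 mm ahead of it and the grasp point (between the pads) lies 3 mm ahead of it (r.nose_length is the distance from the TCP to the fingertips, in m); z points along the fingers, y is the line along which they close (so a half turn about z gives the same grasp; the last joint's range is limited). The gripper opens to 85 mm and grips with 20 to 120 N. Pads are 22 mm wide; open, the fingers measure 114 mm over their backs; the gripper's body (76 mm by 85 mm) begins 54 mm behind the grasp point. The pads swing forward as they close: fully open they stand 13 mm farther back than shut.
Start: joints at [1.09, 0.311, 0.014, 1.512, -0.004, 1.319, -0.027], TCP at [0.234, -0.498, 0.253] pointing down, gripper open.
Joint ranges: [-2.7, 2.7], [-0.3, 1.91], [-1.27, 1.3], [0.12, 2.57], [-1.44, 4.58], [0.2, 2.03], [-3.05, 3.05]. Speed limits (rad/s): [2.79, 2.79, 3.14, 3.14, 3.14, 3.14, 3.14].

INTERFACE

Orientations are given as a unit quaternion [w, x, y, z].
In Python, from station import monitor, vision, r gives the robot as it stands.
- The arm moves only by the tool send_rows, never from a script. Its argument "targets" is a list of rows, each a list of 3 entries, a list of its own where there are three numbers: the shift along the tool's x, y, z in m, then the turn about the tool's z in rad, then the opening, from 0 (shut) to 1 (fully open). A call has 1 to 10 rows; each row shifts and turns the commanded pose from where the row before left it, along the tool's axes as they then stand; what a row does not reach is not made up. A row lasts 1/12 s, in which the tool goes at most 41.7 mm and 7.16 degrees, less where a joint would pass 70% of its speed; a pose out of reach is approached as far as the arm can. A call with a gripper value outside its range is refused whole. The fingers move at their own pace and stop on an object; the grip force is fixed at half the most. Time passes only in rows, so rows that do not move let the fingers close. It gives the time, the measured TCP pose, the force, the opening and the grip force at its end, in the units of the state.
- monitor.get_state(): the state, without advancing time (a new reading comes with each control period).
- vision.grab_frame(name): name is "side" or "top" or "wrist"; returns the picture (420x560x3 uint8, blue, green, red); there is no depth.
- vision.calibration(name): a dict with "camera_matrix" (3x3 intrinsics, pixels), "world_from_camera" (4x4, takes a point from camera to world coordinates). Camera axes: x right, y up, looking along -z (the intrinsics and any distortion apply to the point x, -y, -z); pixel columns grow to the right and rows downward; lengths in m; the calibration is good to about 2 mm. A picture is of the moment at which its call begins: read the wrist's pose just before it. calibration takes no time and is no camera call; for the wrist camera it gives the pose at the moment of the call.
- r.finish_job(): hands the job in; it is judged then, once.
The state is a dict: "time_s": time; "joint_pos": joint angles; "qvel": joint speeds; "joint_efforts": joint torques, N m; "tool_pos": TCP position; "orientation": TCP orientation; "wrist_force": force on the tool from outside, world axes, zero at the start; "wrist_torque": the same for the moment, N m; "gripper_width": finger opening in m; "grasp_force": force on a finger pad.
Only numpy, scipy, OpenCV 4.12 (cv2) and the standard library are available. Lean on these libraries where they do the work, as an engineer would, in place of code of your own. Each camera call takes 0.05 s, during which the arm holds its last target. There are 200 camera calls.

TASK

Take the red-handled snap-ring pliers out of the wooden block by their two handles, squeezing the handles together until the ring on their tips is fully spread. Bring the ring level over the axle stub in the green vice, pass it down around the shaft and push the brass washer down against its spring until you feel it stop firmly, which brings the ring to the groove; keep the ring spread all the while. Finish while holding it there, handles squeezed and washer pressed home, without letting go, and leave the other things on the bench alone.

Things in the scene. Friction and masses are not known exactly. Their poses are not given: they have to be found in the camera images.
- pliers: loose snap-ring pliers, 0.2 to 0.3 kg, 155 mm tall, standing upright, a dark snap ring flat at their foot. Origin: centre of the ring's underside, also as it opens; z up along the pliers, midway between the two red handles at +y and -y; ring gap at -x. The jaws run 22 mm behind the axis (-x), so a shaft passing up through the ring has 40 mm of free height. The ring never comes off the jaws
- grip (a point): where to grip, from above, closing the fingers along the pliers' y: midway between the red handles, on the pliers' axis 128 mm above their origin. The handles are 18 mm wide in x, 98 to 154 mm above the origin, about 45 mm apart over their backs at rest, 33 mm when squeezed to their stop; a spring resists with about 35 N on each at the stop: grip with about 60 N
- ring_center (a point): centre of the underside of the snap ring, the same point as the origin of pliers. The ring is level, 3.5 mm thick; fully spread it is 34 mm wide inside, 42 mm outside
- spread (a joint): how far the plier handles are squeezed: 0 rad at rest (ring too narrow for the shaft), 0.11 rad at the stop (ring fully spread, 2 mm clear of the shaft all round)
- block: fixed wooden storage block, about 90 x 92 x 26 mm, with a square well about 53 mm wide and 18 mm deep in which the ring end of the pliers stands. Origin: underside, below the centre of the ring as stored; x and y along its sides, z up; the well's floor is 8 mm above the origin
- vice: fixed green machine vice, base 190 x 100 mm along its x and y, jaw tops 62 mm high, screw handle at +x. Origin: centre of its underside
- axle: fixed upright steel axle stub, 30 mm diameter, 106 mm long, clamped in the vice at a height that varies. Origin: centre of its lower end, z up along the shaft. It carries a blue hub (52 mm diameter, up to 74 mm above the origin), and above it the spring washer. Its top edge has a 2.5 mm chamfer. It fits through the ring only when the ring is spread
- groove (a point): on the shaft's axis, at the lower edge of the groove, 88 mm above the axle's origin and 18 mm below the shaft's top; the groove is 4.5 mm high and is hidden by the brass washer until that is pressed down. The ring belongs with its underside at this point
- washer (a joint): brass washer round the shaft, 48 mm diameter, 4 mm thick: how far it is pressed down, 0 (top face 7 mm above groove) to 0.007 m (its firm stop, top face level with groove). Its spring pushes up with about 3 N at the top and 8 N at the stop
- bearing: bystander: loose steel bearing ring, 42 mm diameter, 14 mm high; origin at its underside
- screwdriver: bystander: loose screwdriver lying on the bench, 180 mm long along its x; origin under its middle
- tub: bystander: loose white open plastic cup, 90 mm diameter, 80 mm high; origin at its underside
- jar: bystander: loose jar with a blue lid, 60 mm diameter, 80 mm high; origin at its underside

How it is judged:
By the outcome, as a careful person would: the job done as asked, in the order asked, and still so for the second after the job is handed in, while the arm keeps its last pose, push and grip.
It also fails if it takes over 37 s, if anything falls off the work surface, if the arm or the gripper's body presses on something with over 40 N, if the wrist force passes 120 N, or if a joint passes its speed limit or range.

## Working session

There is one attempt and no reset: what is moved stays moved. The work goes in short steps, Python scripts to look and compute and a tool call to move; the robot and the scene stay as the last step left them, time stands still between calls to the robot, and variables do not carry over. Pictures are saved under pics/ and viewed, at most 10 in all, crops included, and the job is handed in when it is done.

Besides the shell and the picture viewer there is one more tool, called after "Request:" by a JSON object that holds its "api" and its "payload", one argument or row to a line. send_rows: Moves the arm, as the interface text tells. Its arguments: {"type":"object","properties":{"targets":{"type":"array"}},"required":["targets"]}

```bash
mkdir -p pics; ls; python3 - <<'E'
from station import monitor, vision, r
import cv2,numpy as np,json
np.set_printoptions(precision=4,suppress=True)
s=monitor.get_state();print({k:np.round(v,4) for k,v in s.items()})
for n in("side","top","wrist"):
    c=vision.calibration(n);print(n,{k:np.array(v) for k,v in c.items()})
    f=vision.grab_frame(n);cv2.imwrite(f"pics/{n}0.png",f)
E
```

```text
pics
{'time_s': np.float64(0.0), 'joint_pos': array([ 1.0903,  0.3118,  0.014 ,  1.513 , -0.0044,  1.3192, -0.0272]), 'qvel': array([-0.0017, -0.0009, -0.0014,  0.0016, -0.0001, -0.0004, -0.0006]), 'joint_efforts': array([ -0.0006, -37.9928,   0.1458, -23.0594,   0.0123,   0.0137,
        -0.    ]), 'tool_pos': array([ 0.2334, -0.4973,  0.2522]), 'orientation': array([-0.0011,  0.976 ,  0.2177, -0.0003]), 'wrist_force': array([ 0.1386,  0.3618, -0.6537]), 'wrist_torque': array([-0.0203, -0.0189,  0.0042]), 'grasp_force': np.float64(0.0), 'gripper_width': np.float64(0.0854)}
side {'camera_matrix': array([[496.142 ,   0.    , 274.7026],
       [  0.    , 496.142 , 202.2497],
       [  0.    ,   0.    ,   1.    ]]), 'world_from_camera': array([[-0.9679,  0.1694, -0.1858,  0.3855],
       [-0.2508, -0.5971,  0.762 ,  0.9759],
       [ 0.0182,  0.7841,  0.6204,  0.8763],
       [ 0.    ,  0.    ,  0.    ,  1.    ]])}
top {'camera_matrix': array([[409.975 ,   0.    , 281.1787],
       [  0.    , 409.975 , 212.7959],
       [  0.    ,   0.    ,   1.    ]]), 'world_from_camera': array([[ 0.011 ,  0.9816, -0.1909,  0.3779],
       [-0.9999,  0.0127,  0.0074,  0.0331],
       [ 0.0096,  0.1908,  0.9816,  1.2458],
       [ 0.    ,  0.    ,  0.    ,  1.    ]])}
wrist {'camera_matrix': array([[326.9156,   0.    , 278.3142],
       [  0.    , 326.9156, 210.5101],
       [  0.    ,   0.    ,   1.    ]]), 'world_from_camera': array([[ 0.4251,  0.8633,  0.272 ,  0.3026],
       [-0.9051,  0.4062,  0.1254, -0.4653],
       [-0.0022, -0.2995,  0.9541,  0.3726],
       [ 0.    ,  0.    ,  0.    ,  1.    ]])}
```

View pics/side0.png

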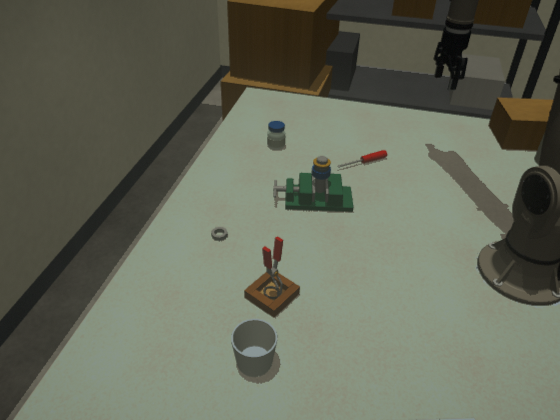

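View pics/top0.png

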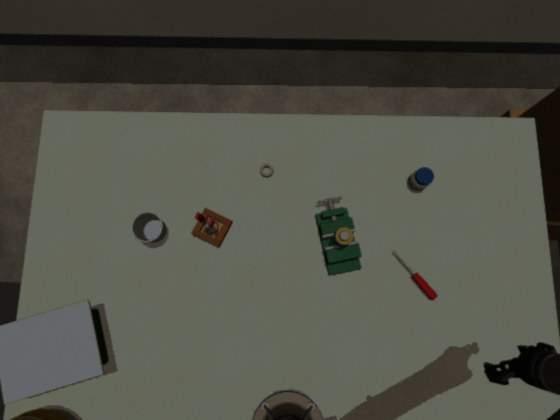

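The side view shows the pliers at about (272,265) in the block at (272,292), and the axle top at (322,160). The top view shows the block at (212,227) and the axle top at (344,236). Next I'll enlarge these in one composite.

```bash
python3 - <<'E'
import cv2,numpy as np
s=cv2.imread('pics/side0.png');t=cv2.imread('pics/top0.png')
def crop(im,u,v,w,h,k):return cv2.resize(im[v:v+h,u:u+w],None,fx=k,fy=k,interpolation=cv2.INTER_CUBIC)
a=np.hstack([crop(s,240,225,66,50*2-25,6)[:450],]) 
W=np.zeros((600,800,3),np.uint8)
def put(im,u,v,x,y):
    W[y:y+300,x:x+400]=np.clip(crop(im,u,v,80,60,5)*1.5,0,255)
put(s,235,230,0,0);put(s,280,145,400,0);put(t,175,198,0,300);put(t,305,205,400,300)
put(s,235,260,0,0) if 0 else None
cv2.imwrite('pics/comp.png',W)
E
```

```text
(no output)
```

View pics/comp.png

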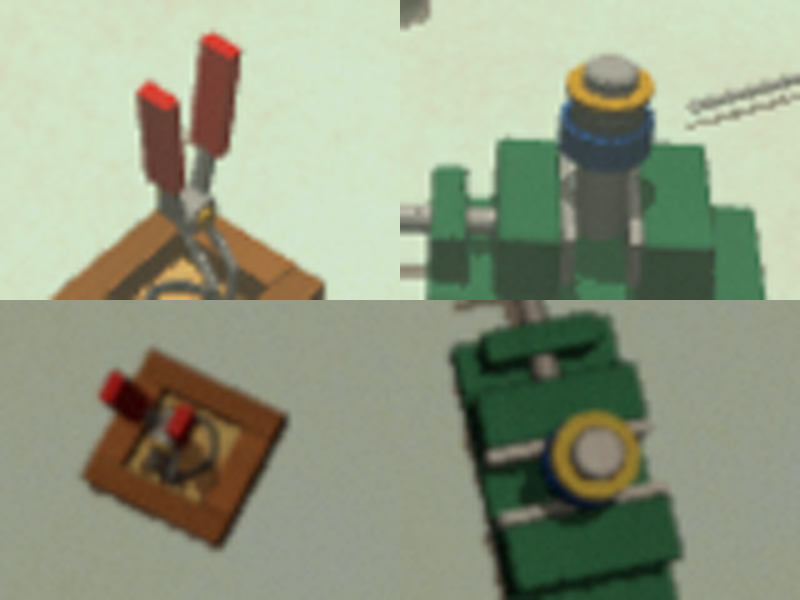

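The composite gives these positions. In the side view the handle tops are at (266.6,249.4) and (279.2,239.2), and the shaft top is at (322.6,159.4). In the top view the handle tops are at (197.6,215.6) and (211.4,221.4), the shaft top is at (345,235.4), and the block corners are clear.

```bash
cat > h.py <<'E'
import numpy as np,cv2
from scipy.spatial.transform import Rotation as R
np.set_printoptions(precision=4,suppress=True)
D=np.diag([1,-1,-1.])
def P(c):
    K=np.array(c['camera_matrix']);T=np.array(c['world_from_camera'])
    Rc=D@T[:3,:3].T;return K@np.c_[Rc,-Rc@T[:3,3]]
def tri(obs): # [(calib,(u,v)),...]
    A=[]
    for c,(u,v) in obs:
        p=P(c);A+= [u*p[2]-p[0],v*p[2]-p[1]]
    A=np.array(A);x=np.linalg.lstsq(A[:,:3],-A[:,3],rcond=None)[0]
    e=[proj(c,x)-np.array(q) for c,q in obs];return x,np.ravel(e)
def proj(c,x):
    q=P(c)@np.r_[x,1];return q[:2]/q[2]
def onz(c,uv,z):
    p=P(c);H=p[:,[0,1,3]]+0;H[:,2]+=p[:,2]*z
    q=np.linalg.solve(H,[*uv,1]);return np.r_[q[:2]/q[2],z]
E
python3 - <<'E'
from h import *
from station import vision,monitor
s,t=vision.calibration('side'),vision.calibration('top')
for n,a,b in[('h+',(266.6,249.4),(197.6,215.6)),('h-',(279.2,239.2),(211.4,221.4)),('axle',(322.6,159.4),(345,235.4))]:
    print(n,*tri([(s,a),(t,b)]))
C=[onz(t,(175+u/5,198+(v-300)/5),.026) for u,v in[(152,350),(288,415),(218,548),(85,475)]]
C=np.array(C);print(C,C.mean(0),np.linalg.norm(C-np.roll(C,1,0),axis=1))
d=np.roll(C,-1,0)-C;print(np.degrees(np.arctan2(d[:,1],d[:,0])))
V=[onz(t,(305+u/5,205+(v-300)/5),.062) for u,v in[(480,405),(635,362),(510,595),(682,555)]];print(np.array(V))
q=monitor.get_state()['orientation'];print(R.from_quat(q,scalar_first=True).as_matrix())
E
```

```text
h+ [0.5781 0.2502 0.1568] [-0.2842 -0.0823  0.018   0.3347]
h- [0.5614 0.2122 0.1565] [-0.6852 -0.193   0.0372  0.8281]
axle [ 0.5308 -0.1504  0.1358] [-0.5384 -0.1379  0.0223  0.8077]
[[0.6269 0.2539 0.026 ]
 [0.588  0.1702 0.026 ]
 [0.5071 0.2091 0.026 ]
 [0.55   0.2904 0.026 ]] [0.568  0.2309 0.026 ] [0.0852 0.0923 0.0898 0.0919]
[-114.9441  154.292    62.2124  -25.3972]
[[ 0.5732 -0.3275  0.062 ]
 [ 0.6    -0.4203  0.062 ]
 [ 0.4625 -0.3399  0.062 ]
 [ 0.4867 -0.4408  0.062 ]]
[[ 0.9052  0.4249 -0.0009]
 [ 0.4249 -0.9052  0.0016]
 [-0.0001 -0.0018 -1.    ]]
```

Everything agrees: the handle midpoint (0.570,0.231) matches the block centre (0.568,0.231), and the handle line points at about 65°. I'll move over the pliers for a closer look.

Request:
{"api": "send_rows", "payload": {
  "targets": [
    [[0.015, -0.0125, 0], 0, 1],
    [[0.03, -0.0255, 0], 0, 1],
    [[0.03, -0.0255, 0], 0, 1],
    [[0.03, -0.0255, 0], 0, 1],
    [[0.03, -0.0255, 0], 0, 1],
    [[0.03, -0.0255, 0], 0, 1],
    [[0.03, -0.0255, 0], 0, 1],
    [[0.03, -0.0255, 0], 0, 1],
    [[0.03, -0.0255, 0], 0, 1],
    [[0.03, -0.0255, 0], 0, 1]
  ]
}}

```text
time_s: 0.98
tool_pos: [0.389, -0.1558, 0.2532]
orientation: [0.0, 0.976, 0.218, -0.0]
wrist_force: [0.7, -0.6, -0.1]
gripper_width: 0.0854
grasp_force: 0.0
```

Request:
{"api": "send_rows", "payload": {
  "targets": [
    [[0.03, -0.0255, 0], 0, 1],
    [[0.03, -0.0255, 0], 0, 1],
    [[0.03, -0.0255, 0], 0, 1],
    [[0.03, -0.0255, 0], 0, 1],
    [[0.03, -0.0255, 0], 0, 1],
    [[0.03, -0.0255, 0], 0, 1],
    [[0.03, -0.0255, 0], 0, 1],
    [[0.03, -0.0255, 0], 0, 1],
    [[0.03, -0.0255, 0], 0, 1],
    [[0.03, -0.0255, 0], 0, 1]
  ]
}}

```text
time_s: 1.82
tool_pos: [0.5525, 0.202, 0.2528]
orientation: [0.0, 0.976, 0.217, -0.0]
wrist_force: [-0.0, -0.4, 1.5]
gripper_width: 0.0854
grasp_force: 0.0
```

Request:
{"api": "send_rows", "payload": {
  "targets": [
    [[0, 0, 0], 0.12, 1],
    [[0, 0, 0], 0.12, 1],
    [[0, 0, 0], 0.12, 1],
    [[0, 0, 0], 0.12, 1],
    [[0, 0, 0], 0.12, 1],
    [[0, 0, 0], 0.12, 1],
    [[0, 0, 0], 0.12, 1],
    [[0, 0, 0], 0.03, 1],
    [[0, 0, 0], 0, 1],
    [[0, 0, 0], 0, 1]
  ]
}}

```text
time_s: 2.65
tool_pos: [0.5519, 0.2005, 0.2529]
orientation: [0.0, 0.977, -0.213, -0.0]
wrist_force: [-0.5, -0.4, -0.0]
gripper_width: 0.0855
grasp_force: 0.0
```

```bash
cat > look.py <<'E'
import sys,json
from h import *
from station import monitor,vision,r
def look(name):
    s=monitor.get_state();c=vision.calibration('wrist');f=vision.grab_frame('wrist')
    cv2.imwrite(f'pics/{name}.png',f)
    json.dump({k:np.array(v).tolist() for k,v in c.items()},open(f'pics/{name}.json','w'))
    print(s['time_s'],s['tool_pos'],s['joint_pos'],s['wrist_force'],s['gripper_width'],s['grasp_force']);print(R.from_quat(s['orientation'],scalar_first=True).as_matrix())
look(sys.argv[1])
E
python3 look.py w1
```

```text
2.65 [0.5519 0.2005 0.2529] [-0.1142  0.4167 -0.382   1.3918  0.1548  1.3635 -2.4994] [-0.525  -0.3859 -0.0155] 0.08545321148440231 0.0
[[ 0.9089 -0.4169 -0.0007]
 [-0.4169 -0.9089 -0.0004]
 [-0.0005  0.0007 -1.    ]]
```

View pics/w1.png

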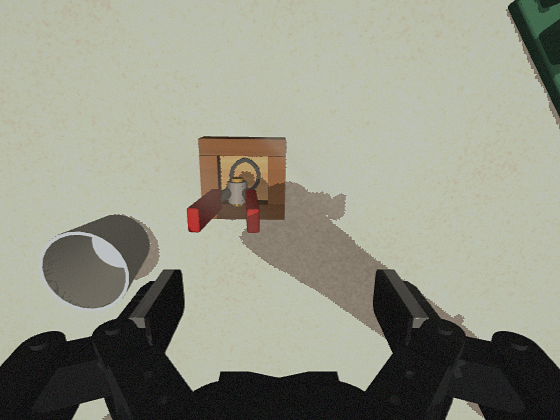

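The wrist view shows the block centred near (243,180) and aligned with the tool. The handle top faces are near (194,219) and (253,220), and the ring lies on the +x tool side. I'll move over the pliers for the second view.

Request:
{"api": "send_rows", "payload": {
  "targets": [
    [[0.001, -0.015, 0.005], 0, 1],
    [[0.002, -0.02, 0.01], 0, 1],
    [[0, 0, 0.005], 0, 1],
    [[0, 0, 0], 0, 1],
    [[0, 0, 0], 0, 1]
  ]
}}

```text
time_s: 3.12
tool_pos: [0.5691, 0.2304, 0.2327]
orientation: [0.001, 0.977, -0.214, -0.001]
wrist_force: [0.2, -0.9, -0.3]
gripper_width: 0.0855
grasp_force: 0.0
```

```bash
python3 look.py w2; python3 - <<'E'
from h import *
for n in('w1','w2'):
    f=cv2.imread(f'pics/{n}.png');hsv=cv2.cvtColor(f,cv2.COLOR_BGR2HSV);h,s,v=cv2.split(hsv)
    m=(((h<6)|(h>174))&(s>180)&(v>170)).astype(np.uint8)
    k,l,st,ce=cv2.connectedComponentsWithStats(m)
    print(n,[(st[i].tolist(),ce[i]) for i in range(1,k) if st[i,4]>25])
a=cv2.imread('pics/w1.png')[130:240,170:300];b=cv2.imread('pics/w2.png')
W=np.zeros((600,800,3),np.uint8);W[:330,:390]=cv2.resize(a,None,fx=3,fy=3,interpolation=2)
b=b[100:300,205:338];W[:,400:799]=cv2.resize(b,None,fx=3,fy=3,interpolation=2);cv2.imwrite('pics/c2.png',W)
E
```

```text
3.1167 [0.5691 0.2304 0.2327] [-0.1649  0.4846 -0.3803  1.3428  0.1786  1.3495 -2.5466] [ 0.2274 -0.9498 -0.2795] 0.08550803395159008 0.0
[[ 0.9086 -0.4177 -0.0015]
 [-0.4177 -0.9086 -0.0012]
 [-0.0008  0.0018 -1.    ]]
w1 [([188, 209, 11, 23, 145], array([192.7103, 221.5586]))]
w2 []
```

View pics/c2.png

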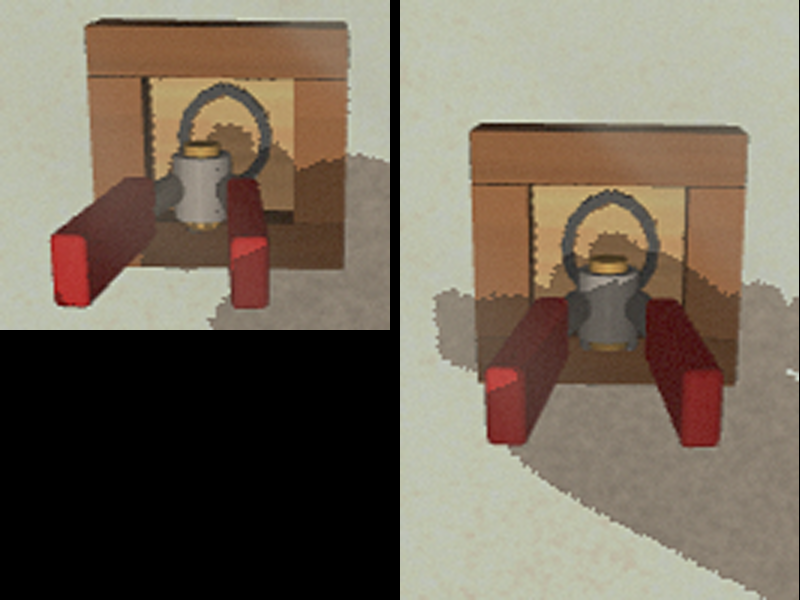

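The crops show the handle top-face centres at (193.7,220) and (253,220.7) in w1, and at (240.7,235) and (305.7,236) in w2. The block's corners are also visible in both.

```bash
python3 - <<'E'
from h import *
import json
from station import vision
w1,w2=[json.load(open(f'pics/{n}.json')) for n in('w1','w2')]
s,t=vision.calibration('side'),vision.calibration('top')
A=tri([(w1,(193.7,220)),(w2,(240.7,235))]);B=tri([(w1,(253,220.7)),(w2,(305.7,236))])
print(A,B)
A4=tri([(w1,(193.7,220)),(w2,(240.7,235)),(s,(266.6,249.4)),(t,(197.6,215.6))]);B4=tri([(w1,(253,220.7)),(w2,(305.7,236)),(s,(279.2,239.2)),(t,(211.4,221.4))])
print(A4,B4)
for a,b in((A,B),(A4,B4)):
    d=a[0]-b[0];print('mid',(a[0]+b[0])/2,np.linalg.norm(d),np.degrees(np.arctan2(d[1],d[0])))
f=lambda u,v:(205+(u-400)/3,100+v/3)
C=np.array([onz(w2,f(*p),.026) for p in[(470,132),(747,132),(738,382),(475,382)]]);print(C,C.mean(0),np.linalg.norm(C-np.roll(C,1,0),axis=1))
d=np.roll(C,-1,0)-C;print(np.degrees(np.arctan2(d[:,1],d[:,0])))
rc=f(612,237);print('ring',onz(w2,rc,.0115))
E
```

```text
(array([0.5787, 0.2516, 0.161 ]), array([ 0.0355, -0.1112, -0.0385,  0.1212])) (array([0.5618, 0.2144, 0.1629]), array([ 0.0093, -0.032 , -0.0101,  0.0349]))
(array([0.5779, 0.2514, 0.1581]), array([ 1.8627, -0.5932,  1.2933, -0.6172, -0.341 , -0.1484, -0.5313,
        0.3086])) (array([0.5608, 0.2138, 0.1583]), array([ 1.8687, -1.3669,  0.8529, -1.7575, -0.5725, -0.2972, -0.6615,
        0.926 ]))
mid [0.5702 0.233  0.1619] 0.04088770919827701 65.5223562220876
mid [0.5694 0.2326 0.1582] 0.04126130357049049 65.53384957678402
[[0.6279 0.2568 0.026 ]
 [0.5899 0.1742 0.026 ]
 [0.5103 0.2105 0.026 ]
 [0.5493 0.2954 0.026 ]] [0.5693 0.2342 0.026 ] [0.0875 0.091  0.0875 0.0934]
[-114.6848  155.4596   65.2942  -26.1441]
ring [0.5738 0.2306 0.0115]
```

The measured midpoint is (0.570,0.233) with tops at 0.162 m, which matches the expected height. The tool is already aligned, so I'll descend and squeeze.

Request:
{"api": "send_rows", "payload": {
  "targets": [
    [[0, -0.0025, 0], 0, 1],
    [[0, 0, 0.01], 0, 1],
    [[0, 0, 0.015], 0, 1],
    [[0, 0, 0.015], 0, 1],
    [[0, 0, 0.015], 0, 1],
    [[0, 0, 0.015], 0, 1],
    [[0, 0, 0.013], 0, 1],
    [[0, 0, 0.0105], 0, 1],
    [[0, 0, 0], 0, 1],
    [[0, 0, 0], 0, 1]
  ]
}}

```text
time_s: 4.0
tool_pos: [0.5702, 0.233, 0.1393]
orientation: [0.0, 0.977, -0.214, -0.0]
wrist_force: [0.2, 0.8, -0.3]
gripper_width: 0.0854
grasp_force: 0.0
```

Request:
{"api": "send_rows", "payload": {
  "targets": [
    [[0, 0, 0], 0, 0.7],
    [[0, 0, 0], 0, 0.6],
    [[0, 0, 0], 0, 0.5],
    [[0, 0, 0], 0, 0.4],
    [[0, 0, 0], 0, 0],
    [[0, 0, 0], 0, 0],
    [[0, 0, 0], 0, 0],
    [[0, 0, 0], 0, 0],
    [[0, 0, 0], 0, 0],
    [[0, 0, 0], 0, 0]
  ]
}}

```text
time_s: 4.83
tool_pos: [0.572, 0.2351, 0.1453]
orientation: [-0.002, 0.977, -0.214, 0.003]
wrist_force: [-2.9, -0.1, 16.1]
gripper_width: 0.03
grasp_force: 59.5
```

Request:
{"api": "send_rows", "payload": {
  "targets": [
    [[0, 0, -0.005], 0, 0],
    [[0, 0, -0.005], 0, 0],
    [[0, 0, -0.005], 0, 0],
    [[0, 0, -0.005], 0, 0],
    [[0, 0, -0.01], 0, 0],
    [[0, 0, -0.015], 0, 0],
    [[0, 0, -0.015], 0, 0],
    [[0, 0, 0], 0, 0],
    [[0, 0, 0], 0, 0],
    [[0, 0, 0], 0, 0]
  ]
}}

```text
time_s: 5.67
tool_pos: [0.57, 0.2331, 0.199]
orientation: [0.0, 0.977, -0.214, -0.001]
wrist_force: [-0.2, 0.9, -1.7]
gripper_width: 0.0296
grasp_force: 59.5
```

```bash
python3 look.py w3
```

```text
5.6667 [0.57   0.2331 0.199 ] [-0.1684  0.5085 -0.3769  1.391   0.1882  1.279  -2.5583] [-0.2395  0.8691 -1.719 ] 0.02961994869652681 59.541311860084534
[[ 0.9085 -0.4179 -0.0013]
 [-0.4179 -0.9085 -0.0007]
 [-0.0009  0.0012 -1.    ]]
```

View pics/w3.png

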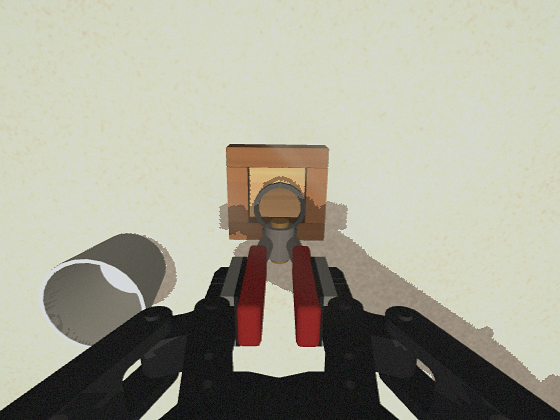

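The pliers are lifted and level, and the ring is spread (about 51 px wide around (279,207)). I'll raise them and carry them toward the axle, stopping short to measure.

Request:
{"api": "send_rows", "payload": {
  "targets": [
    [[0, 0, -0.015], 0, 0],
    [[0, 0, -0.025], 0, 0],
    [[0, 0, -0.03], 0, 0],
    [[0, 0, -0.025], 0, 0],
    [[0.003, 0.008, -0.015], 0, 0],
    [[0.007, 0.018, -0.01], 0, 0],
    [[0.01, 0.025, 0], 0, 0],
    [[0.01, 0.025, 0], 0, 0],
    [[0.01, 0.025, 0], 0, 0],
    [[0.01, 0.025, 0], 0, 0]
  ]
}}

```text
time_s: 6.55
tool_pos: [0.5625, 0.0966, 0.3184]
orientation: [0.001, 0.977, -0.214, -0.001]
wrist_force: [0.5, 0.4, -2.1]
gripper_width: 0.0297
grasp_force: 59.6
```

Request:
{"api": "send_rows", "payload": {
  "targets": [
    [[0.01, 0.025, 0], 0, 0],
    [[0.01, 0.025, 0], 0, 0],
    [[0.01, 0.025, 0], 0, 0],
    [[0.01, 0.025, 0], 0, 0],
    [[0.01, 0.025, 0], 0, 0],
    [[0.01, 0.025, 0], 0, 0],
    [[0.01, 0.019, 0], 0, 0],
    [[0.005, 0.01, 0], 0, 0],
    [[0, 0, 0], 0, 0],
    [[0, 0, 0], 0, 0]
  ]
}}

```text
time_s: 7.38
tool_pos: [0.5564, -0.0951, 0.319]
orientation: [-0.001, 0.977, -0.214, -0.001]
wrist_force: [0.5, 1.0, -1.5]
gripper_width: 0.0298
grasp_force: 59.6
```

```bash
python3 look.py w4
```

```text
7.3833 [ 0.5564 -0.0951  0.319 ] [ 0.3308  0.3332 -0.2674  1.3324  0.0851  1.4889 -1.9318] [ 0.4914  0.9728 -1.492 ] 0.029834370158131535 59.59621489048004
[[ 0.9084 -0.418  -0.0015]
 [-0.418  -0.9084  0.0019]
 [-0.0021 -0.0011 -1.    ]]
```

Request:
{"api": "send_rows", "payload": {
  "targets": [
    [[0, 0.015, 0], 0, 0],
    [[0, 0.025, 0], 0, 0],
    [[0, 0.02, 0], 0, 0],
    [[0, 0, 0], 0, 0],
    [[0, 0, 0], 0, 0],
    [[0, 0, 0], 0, 0]
  ]
}}

```text
time_s: 7.93
tool_pos: [0.5322, -0.1474, 0.3199]
orientation: [-0.001, 0.977, -0.212, 0.0]
wrist_force: [-0.2, 0.1, -0.8]
gripper_width: 0.0297
grasp_force: 59.6
```

```bash
python3 look.py w5; python3 - <<'E'
from h import *
W=np.zeros((600,800,3),np.uint8)
for i,n in enumerate(('w4','w5')):
    b=cv2.imread(f'pics/{n}.png')[70:270,200:400];
    b=cv2.resize(np.clip(b*1.3,0,255).astype(np.uint8),None,fx=2,fy=3,interpolation=2);W[:,400*i:400*i+400]=b
cv2.imwrite('pics/c5.png',W)
E
```

```text
7.9333 [ 0.5322 -0.1474  0.3199] [ 0.4201  0.3032 -0.2434  1.3684  0.07    1.4785 -1.817 ] [-0.2281  0.0572 -0.7798] 0.02966870555560943 59.649531841278076
[[ 0.9101 -0.4143  0.0006]
 [-0.4143 -0.9101  0.0023]
 [-0.0004 -0.0023 -1.    ]]
```

View pics/c5.png

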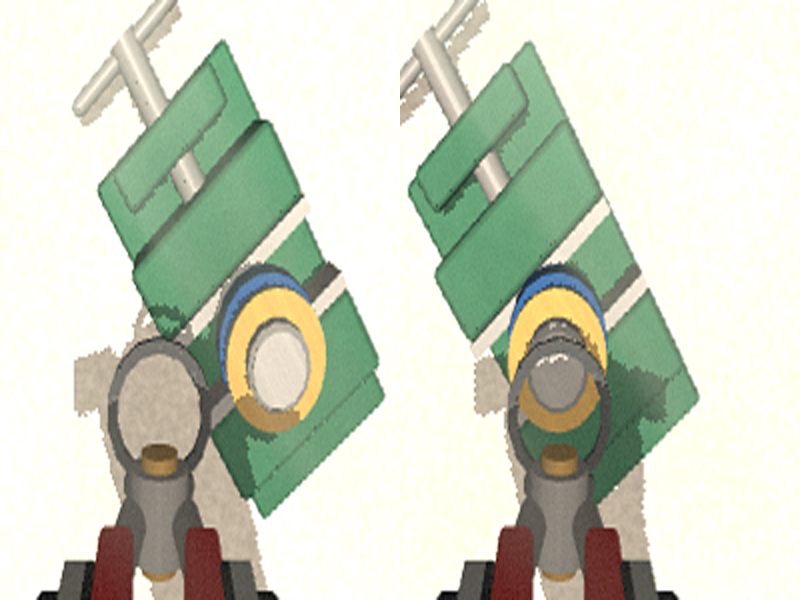

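The composite shows the ring centre at about (279.8,206) in both views. The shaft top is at about (339.5,192) in w4, and the washer is centred at u≈279 in w5, so the side-to-side alignment is close. I'll fit circles for exact offsets.

```bash
python3 - <<'E'
from h import *
import json
from scipy.optimize import least_squares
cal={n:json.load(open(f'pics/{n}.json')) for n in('w4','w5')}
def biggest(m,near):
    m=cv2.morphologyEx(m.astype(np.uint8),cv2.MORPH_OPEN,np.ones((2,2)))
    cs,_=cv2.findContours(m,cv2.RETR_EXTERNAL,cv2.CHAIN_APPROX_NONE)
    c=[c for c in cs if cv2.pointPolygonTest(cv2.convexHull(c),near,False)>=0]
    return max(c,key=cv2.contourArea)[:,0].astype(float)
def res(p,r,pts):
    return np.concatenate([[np.hypot(*(onz(cal[n],q,p[2])[:2]-p[:2]))-r for q in Q] for n,Q in pts])
def fit(pts,r,p0,name):
    for _ in range(4):
        o=least_squares(res,p0,args=(r,pts),loss='soft_l1',f_scale=.0005);p0=o.x
    e=res(o.x,r,pts);print(name,o.x,'rms mm',1e3*np.sqrt((e**2).mean()),len(e));return o.x
im={n:cv2.imread(f'pics/{n}.png') for n in cal}
H={n:cv2.cvtColor(im[n],cv2.COLOR_BGR2HSV).astype(int) for n in cal}
# shaft top w4 : low-sat bright inside gold
def goldm(n):h,s,v=np.moveaxis(H[n],2,0);return (h>14)&(h<32)&(s>110)&(v>80)
g=biggest(goldm('w4'),(338,190));print('gold bbox',g.min(0),g.max(0))
hs=cv2.fitEllipse(g.astype(np.float32));print('gold ell',hs)
lo=g[(g[:,1]>185)]
m=np.zeros((420,560),bool);h,s,v=np.moveaxis(H['w4'],2,0);m=(s<60)&(v>150);m[:,:320]=0;m[:165]=0;m[:,358:]=0;m[212:]=0
f=biggest(m,(339,192));print('face bbox',f.min(0),f.max(0),cv2.fitEllipse(f.astype(np.float32)))
# ring in both
for n in cal:
    b=im[n].astype(int);mx=b.max(2);mn=b.min(2);m=(mx<120)&(mx-mn<30);m[:,:245]=0;m[:,315:]=0;m[:178]=0;m[245:]=0
    r=biggest(m,(280,205));k=(r[:,1]<206)|((abs(r[:,0]-280)>18)&(r[:,1]<215));r=r[k]
    print(n,'ring',r.min(0),r.max(0),len(r))
    fit([(n,r)],.021,[cal[n]['world_from_camera'][0][3]-.07,cal[n]['world_from_camera'][1][3]+.03,.18],'ring '+n)
    fit([(n,r)],.021,[.55,-.12,.18],'ring '+n) if 0 else None
    np.save(f'pics/r_{n}.npy',r)
fit([('w4',g)],.024,[.53,-.15,.13],'washer w4')
fit([('w4',f)],.0125,[.53,-.15,.14],'face w4')
E
```

```text
gold bbox [314. 167.] [363. 214.]
gold ell ((338.5225830078125, 190.4723358154297), (46.61309051513672, 49.217254638671875), 61.544795989990234)
face bbox [328. 179.] [353. 206.] ((340.53460693359375, 193.47665405273438), (25.20519256591797, 26.31257438659668), 33.94289779663086)
w4 ring [255. 179.] [315. 214.] 126
ring w4 [ 0.5629 -0.1037  0.2267] rms mm 1.9706616801868109 126
w5 ring [255. 179.] [315. 214.] 130
ring w5 [ 0.5386 -0.1552  0.2262] rms mm 1.9034420241621854 130
washer w4 [ 0.5294 -0.1483  0.1253] rms mm 0.29041551239855834 136
face w4 [ 0.5288 -0.1485  0.1343] rms mm 0.5577691010015398 79
```

```bash
cat > ring.py <<'E'
from h import *
import json
from scipy.optimize import least_squares
from scipy.ndimage import map_coordinates
def ringfit(n,c0=(279.8,206),angs=np.r_[-200:21:5],verbose=True):
    cal=json.load(open(f'pics/{n}.json'));V=cv2.GaussianBlur(cv2.imread(f'pics/{n}.png').max(2).astype(float),(0,0),.6)
    t=np.arange(14,34,.1);I=[];O=[]
    for a in np.radians(angs):
        u,v=c0[0]+t*np.cos(a),c0[1]+t*np.sin(a);p=map_coordinates(V,[v,u],order=1)
        k=np.argmin(np.where((t>19)&(t<28),p,999));m=p[k]
        i=k
        while i>0 and p[i]<(m+p[max(k-60,0):k].max())/2:i-=1
        j=k
        while j<len(t)-1 and p[j]<(m+p[k:k+60].max())/2:j+=1
        if p[max(k-60,0):k].max()-m>40:I.append((u[i],v[i]))
        if p[k:k+60].max()-m>40:O.append((u[j],v[j]))
    T=np.array(cal['world_from_camera'])
    def res(p):
        return np.r_[[np.hypot(*(onz(cal,q,p[2])[:2]-p[:2]))-.017 for q in I],[np.hypot(*(onz(cal,q,p[2])[:2]-p[:2]))-.021 for q in O]]
    x0=onz(cal,c0,.18);o=least_squares(res,x0,loss='soft_l1',f_scale=.0004)
    if verbose:print(n,'ring top',o.x,'rms mm',1e3*np.sqrt((o.fun**2).mean()),1e3*np.median(abs(res(o.x))),len(I),len(O))
    return o.x
if __name__=='__main__':
    RT={'w4':([.5564,-.0951,.319]),'w5':([.5322,-.1474,.3199])}
    for n in RT:
        x=ringfit(n);d=x-RT[n];print('rel world',d,'tool xy',d[:2]@[.909,-.417],d[:2]@[-.417,-.909])
E
python3 ring.py
```

```text
w4 ring top [ 0.5555 -0.0957  0.1855] rms mm 0.8139775733260637 0.35885740784647946 42 33
rel world [-0.0009 -0.0006 -0.1335] tool xy -0.0006314422283067596 0.0008989220232283903
w5 ring top [ 0.5343 -0.15    0.1995] rms mm 1.4010403601336543 0.6331989578739708 25 29
rel world [ 0.0021 -0.0026 -0.1204] tool xy 0.002975019215068482 0.0015118365302342917
```

The w4 fit puts the ring underside 137 mm below the TCP, nearly on the tool axis. The axle is at (0.529,−0.148) with its top at about 0.136. I'll go to just above the shaft and check alignment nearly in the same plane.

Request:
{"api": "send_rows", "payload": {
  "targets": [
    [[-0.002, 0.001, 0.005], 0, 0],
    [[0, 0, 0.01], 0, 0],
    [[0, 0, 0.01], 0, 0],
    [[0, 0, 0.01], 0, 0],
    [[0, 0, 0.005], 0, 0],
    [[0, 0, 0], 0, 0],
    [[0, 0, 0], 0, 0],
    [[0, 0, 0], 0, 0]
  ]
}}

```text
time_s: 8.65
tool_pos: [0.5289, -0.1503, 0.2807]
orientation: [0.0, 0.977, -0.214, -0.0]
wrist_force: [-1.1, 0.3, 5.8]
gripper_width: 0.0296
grasp_force: 60.4
```

```bash
python3 look.py w6; python3 - <<'E'
from h import *
import json
from station import vision
c5,c6=[json.load(open(f'pics/{n}.json')) for n in('w5','w6')]
print(proj(c5,[.529,-.1484,.136]),proj(c6,[.529,-.1484,.136]))
s=vision.grab_frame('side');cv2.imwrite('pics/s6.png',s)
W=np.zeros((600,800,3),np.uint8)
b=cv2.imread('pics/w6.png')[160:260,230:330];W[:500,:500]=cv2.resize(np.clip(b*1.3,0,255).astype(np.uint8),None,fx=5,fy=5,interpolation=2)
b=s[60:210,285:360];W[:600,500:800]=cv2.resize(b,None,fx=4,fy=4,interpolation=2)
cv2.imwrite('pics/c6.png',W)
E
```

```text
8.65 [ 0.5289 -0.1503  0.2807] [ 0.4264  0.3101 -0.2407  1.4539  0.0742  1.3865 -1.8188] [-1.0994  0.3269  5.8206] 0.029645995192663598 60.428009033203125
[[ 0.9085 -0.4179 -0.    ]
 [-0.4179 -0.9085 -0.0001]
 [-0.      0.0001 -1.    ]]
[280.6982 194.0142] [275.7229 203.7119]
```

View pics/c6.png

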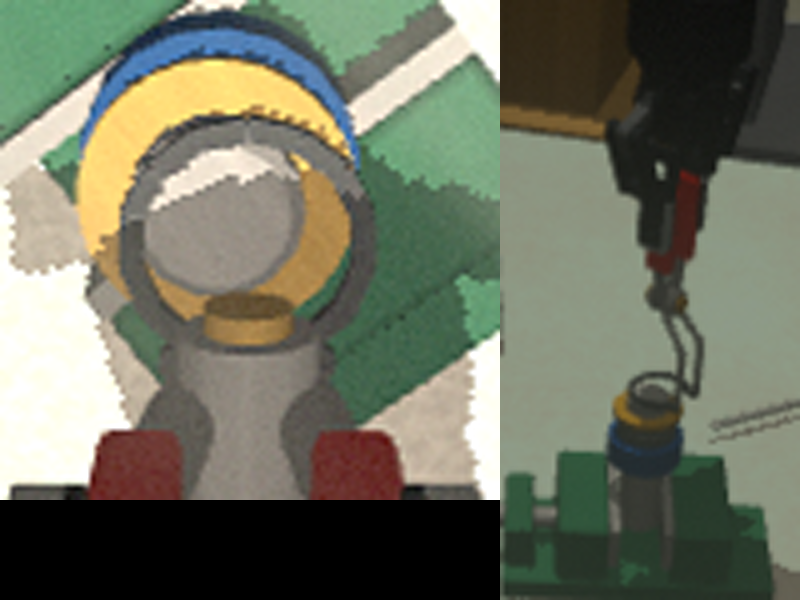

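The ring is touching the shaft edge (+5.8 N). In the image the shaft sits about 4 mm toward −y of the ring (centres (222,219) versus (248,236) at 5×) and about 2 mm toward +x. I'll raise it, shift and look again.

Request:
{"api": "send_rows", "payload": {
  "targets": [
    [[0, 0, -0.004], 0, 0],
    [[0.0015, -0.004, -0.001], 0, 0],
    [[0, 0, 0], 0, 0],
    [[0, 0, 0], 0, 0],
    [[0, 0, 0], 0, 0],
    [[0, 0, 0], 0, 0],
    [[0, 0, 0], 0, 0],
    [[0, 0, 0], 0, 0]
  ]
}}

```text
time_s: 9.42
tool_pos: [0.5322, -0.1476, 0.2846]
orientation: [0.0, 0.977, -0.214, -0.0]
wrist_force: [0.2, -0.2, -2.3]
gripper_width: 0.0295
grasp_force: 59.6
```

```bash
python3 look.py w7; python3 - <<'E'
from h import *
b=cv2.imread('pics/w7.png')[160:260,230:330];W=cv2.resize(np.clip(b*1.3,0,255).astype(np.uint8),None,fx=6,fy=6,interpolation=2)
cv2.imwrite('pics/c7.png',W)
E
```

```text
9.4167 [ 0.5322 -0.1476  0.2846] [ 0.42    0.3141 -0.242   1.4392  0.0753  1.3976 -1.8257] [ 0.1598 -0.2276 -2.3102] 0.02952362449515544 59.60206389427185
[[ 0.9084 -0.418  -0.0003]
 [-0.418  -0.9084 -0.    ]
 [-0.0002  0.0001 -1.    ]]
```

View pics/c7.png

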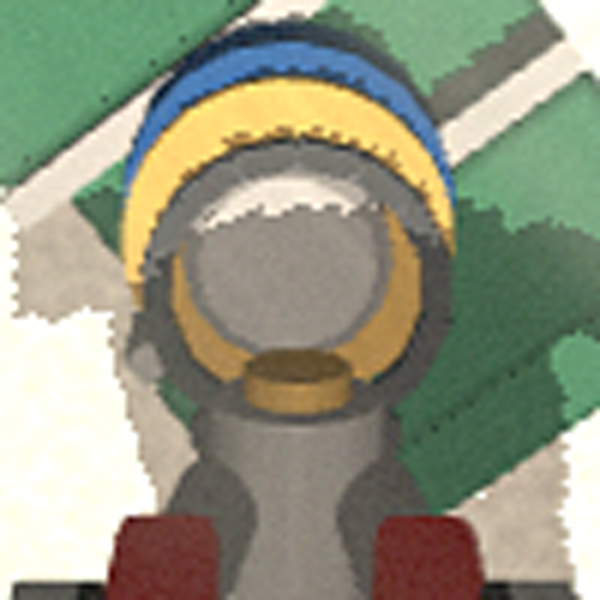

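Raised and free (−2.3 N). The ring centre is at about (298,288) in the 6× crop and the shaft face at (287,264). After parallax the shaft is about 1.5 mm toward −y and 1 mm toward +x. I'll shift and check numerically with edge profiles.

Request:
{"api": "send_rows", "payload": {
  "targets": [
    [[0.001, -0.0015, 0], 0, 0],
    [[0, 0, 0], 0, 0],
    [[0, 0, 0], 0, 0],
    [[0, 0, 0], 0, 0],
    [[0, 0, 0], 0, 0]
  ]
}}

```text
time_s: 9.88
tool_pos: [0.5338, -0.1466, 0.2848]
orientation: [0.0, 0.977, -0.214, -0.0]
wrist_force: [0.3, -0.9, -2.1]
gripper_width: 0.0299
grasp_force: 59.6
```

```bash
python3 look.py w8; python3 - <<'E'
from h import *
import json
b=cv2.imread('pics/w8.png').astype(int)
for v in(202,205,208):print(v,[''.join(f'{x:4d}' for x in (b[v,250:312,2]))])
for v in(202,205,208):print('B',v,[''.join(f'{x:4d}' for x in (b[v,250:312,0]))])
for u in(272,279,286):print('col',u,[''.join(f'{x:4d}' for x in (b[176:236,u,2]))])
for u in(272,279,286):print('colB',u,[''.join(f'{x:4d}' for x in (b[176:236,u,0]))])
E
```

```text
9.8833 [ 0.5338 -0.1466  0.2848] [ 0.4175  0.3166 -0.2426  1.4355  0.076   1.3987 -1.8285] [ 0.26   -0.9073 -2.1459] 0.029861832198726998 59.60203170776367
[[ 0.9085 -0.4179 -0.    ]
 [-0.4179 -0.9085 -0.    ]
 [-0.      0.0001 -1.    ]]
202 ['  50  69 151 200  67  95 105  96  95 108 142 134 104  93 101 107 116 119 118 122 119 118 118 118 118 118 120 113 120 117 117 117 118 116 116 116 116 119 118 118 120 117 112 113 101  95 100 127 132  95  57  56  60  57  66 118 134  86  51  56  51  54']
205 [' 159 151 146 176  93  91  65  67  75 139 138 135 113  92  97 117 117 121 118 121 117 114 121 115 115 115 120 114 121 115 116 117 120 117 116 116 115 118 116 117 115 122 121 118 111  90  96 108 142 130  67  58  60  58  69 106 132  69  52  50  45  55']
208 [' 159 162 152 120  68  73  65  69  96 133 132 137 132 101  94 104 118 118 120 118 118 120 120 116 119 120 116 117 120 119 116 118 116 113 116 119 117 116 113 116 118 116 121 118 101  94 104 136 138 129  70  58  64  61  71  98  71  50  43  53  55  52']
B 202 ['  59  60  81  89  68  90  97  92  83  60  64  61  70  87  88  95 104 103 104 106 10
[... 1506 characters left out ...]
86 102 132 127 129 166 164 165 160 101 105 101 104 104 104 104 104 108 105 103 104 108 104 104 103  99 100 101 104  86  79  56  38  44  47  53  54  54  53  52  63  62  87  97  95  94  96  97']
colB 279 ['  97  98  97  96  70  70  53  57  74  87  84  90 106 132 130 159 165 168 112 101 101 103 106 100 103 102 102 101 100 101 103 107 103 107 103 106 100 102 102 105 105 108  58  30  34  36  38  37  58  60  60  57  65  62  60 112  98 102 102 103']
colB 286 ['  97  94  97  93  96  58  57  57  48  93  85  85  88  93 130 129 130 158 167 161 100 103 106 106 104 102 103 103 106  99 105 101 102 102 100 103 104 102 103 104 100  92  83  52  29  46  45  52  48  52  45  48  59  58  81  98  95  96  94  95']
```

The profiles show the ring and shaft concentric to about 0.3 mm (ring inner edges 258.5 and 299.7, shaft 262.4 and 297). I'll lower in steps and watch the force.

Request:
{"api": "send_rows", "payload": {
  "targets": [
    [[0, 0, 0.002], 0, 0],
    [[0, 0, 0.002], 0, 0],
    [[0, 0, 0.002], 0, 0],
    [[0, 0, 0.002], 0, 0],
    [[0, 0, 0.001], 0, 0],
    [[0, 0, 0], 0, 0],
    [[0, 0, 0], 0, 0]
  ]
}}

```text
time_s: 10.52
tool_pos: [0.5338, -0.1466, 0.2757]
orientation: [0.0, 0.977, -0.214, -0.0]
wrist_force: [0.2, 0.4, -2.4]
gripper_width: 0.0297
grasp_force: 59.6
```

The ring is around the shaft with no contact force, so I'll continue down to the washer.

Request:
{"api": "send_rows", "payload": {
  "targets": [
    [[0, 0, 0.002], 0, 0],
    [[0, 0, 0.002], 0, 0],
    [[0, 0, 0.002], 0, 0],
    [[0, 0, 0.002], 0, 0],
    [[0, 0, 0], 0, 0],
    [[0, 0, 0], 0, 0],
    [[0, 0, 0], 0, 0]
  ]
}}

```text
time_s: 11.1
tool_pos: [0.5339, -0.1466, 0.2684]
orientation: [0.0, 0.977, -0.214, 0.0]
wrist_force: [-0.6, -0.0, 2.2]
gripper_width: 0.03
grasp_force: 60.0
```

Force has risen by 4.5 N, so the washer is being pressed. I'll keep going in small steps.

Request:
{"api": "send_rows", "payload": {
  "targets": [
    [[0, 0, 0.002], 0, 0],
    [[0, 0, 0.002], 0, 0],
    [[0, 0, 0], 0, 0],
    [[0, 0, 0], 0, 0],
    [[0, 0, 0], 0, 0]
  ]
}}

```text
time_s: 11.52
tool_pos: [0.534, -0.1466, 0.2643]
orientation: [0.0, 0.977, -0.214, 0.0]
wrist_force: [-1.7, 1.0, 4.6]
gripper_width: 0.0298
grasp_force: 60.3
```

Request:
{"api": "send_rows", "payload": {
  "targets": [
    [[0, 0, 0.002], 0, 0],
    [[0, 0, 0.001], 0, 0],
    [[0, 0, 0], 0, 0],
    [[0, 0, 0], 0, 0],
    [[0, 0, 0], 0, 0]
  ]
}}

```text
time_s: 11.93
tool_pos: [0.534, -0.1466, 0.2627]
orientation: [0.0, 0.977, -0.214, 0.001]
wrist_force: [-2.8, 0.1, 11.0]
gripper_width: 0.0299
grasp_force: 61.0
```

Request:
{"api": "send_rows", "payload": {
  "targets": [
    [[0, 0, 0.002], 0, 0],
    [[0, 0, 0], 0, 0],
    [[0, 0, 0], 0, 0],
    [[0, 0, 0], 0, 0],
    [[0, 0, 0], 0, 0]
  ]
}}

```text
time_s: 12.35
tool_pos: [0.5341, -0.1465, 0.2626]
orientation: [0.0, 0.977, -0.214, 0.002]
wrist_force: [-5.1, 1.5, 17.7]
gripper_width: 0.0302
grasp_force: 61.8
```

The TCP has stopped at 0.2626 (17.7 N, no further travel), exactly 18 mm below where the ring touched the shaft top. I'll take one last look.

```bash
python3 look.py w9; python3 - <<'E'
from h import *
from station import vision
W=np.zeros((600,800,3),np.uint8)
b=cv2.imread('pics/w9.png')[160:260,230:330];W[:500,:500]=cv2.resize(np.clip(b*1.3,0,255).astype(np.uint8),None,fx=5,fy=5,interpolation=2)
b=vision.grab_frame('side')[60:210,285:360];W[:600,500:800]=cv2.resize(np.clip(b*1.4,0,255).astype(np.uint8),None,fx=4,fy=4,interpolation=2)
cv2.imwrite('pics/c9.png',W)
E
```

```text
12.35 [ 0.5341 -0.1465  0.2626] [ 0.4183  0.3244 -0.2428  1.4794  0.0794  1.3441 -1.8319] [-5.0742  1.5407 17.7032] 0.03017445593528805 61.79485201835632
[[ 0.9085 -0.4179  0.003 ]
 [-0.4179 -0.9085 -0.0013]
 [ 0.0033 -0.0001 -1.    ]]
```

View pics/c9.png

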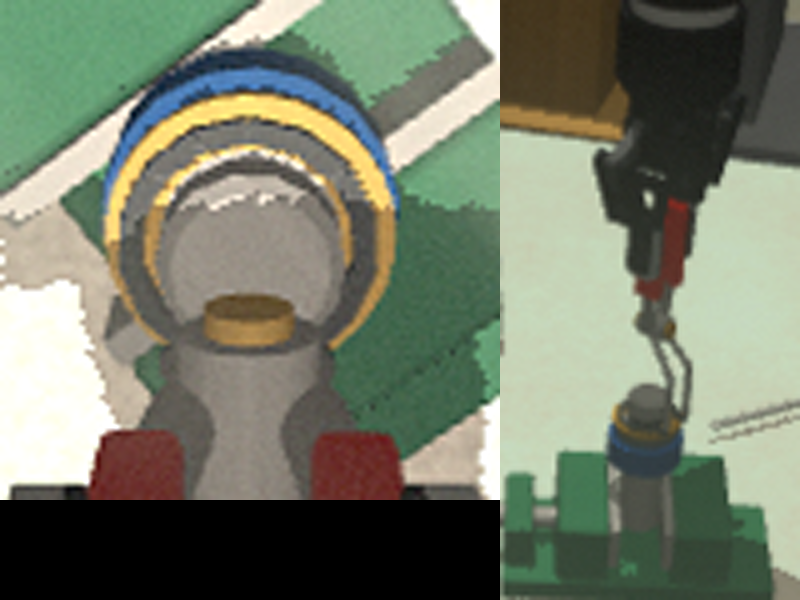

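The ring sits concentric and flat on the pressed-down washer, around (250,235) at 5×. The handles are squeezed and the shaft stands through the ring.

```bash
python3 -c "
from station import r,monitor
print(r.finish_job())"
```

```text
the job is handed in; nothing more can be done
None
```

The job is handed in at about 12.4 s: the spread ring is around the shaft at the groove, the washer is pressed firmly to its stop (about 18 N at the wrist), and the handles are still squeezed at 60 N.

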